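# Dispense one pendant blank and slide it onto the blue mat

## Task

At the jewellery bench, press the dispenser's red plunger all the way down once, so that a single pendant blank is pushed out onto the table, and let the plunger spring back up. Then, with the fingertips, slide that blank along the tabletop until the whole of it lies on the blue mat. Do not lift or tip any blank, leave the other blanks in the dispenser, and do not disturb the other things on the table.

Things in the scene. Friction and masses are not known exactly. Their poses are not given: they have to be found in the camera images.
- dispenser: grey blank dispenser fixed to the table, 50 mm wide (feet 76 mm), 136 mm long. Origin: on the tabletop, on the axis of the square magazine (56 mm high, open on top, a slot up its front shows the cream blanks). +z up; blanks come out towards -x. The housing behind (x = 25 to 111 mm) is 66 mm high, 70 mm round the plunger stem
- plunger (a joint): travel of the red plunger, m: 0 up, 0.028 fully down (hard stop). A spring pushes it up: about 2 N at the top, 6 N at the bottom, a little more when moving. It drives the steel pusher 2.5 times as far out of the outlet; on release the pusher draws back and the next blank drops down. Press at 0.1 m/s or less; a second press, even a half one, starts to eject a second blank
- outlet (a point): middle of the low outlet slot in the dispenser's front face, at table height, 25 mm in front (-x) of the dispenser's origin. A full press leaves the blank flat on the bare tabletop, its centre 43 to 55 mm in front of this point
- plunger_top (a point): centre of the flat top of the plunger's red cap (42 mm across), 104 mm above the table when up, 64 mm behind (+x) the dispenser's origin
- blank1_center (a point): centre of the lowest blank, the one to be ejected: a cream resin disc, 38 mm across, 12 mm thick, lying flat (centre 6 mm above the table), 13 to 25 g; all three blanks look alike
- blank2_center (a point): centre of the second blank, on top of the first, same size
- blank3_center (a point): centre of the third blank, on top of the second, same size
- mat_blue: round blue mat, 110 mm across, flush with the tabletop (no step); the origin is its centre. It lies in front and to one side of the dispenser, left or right
- mat_orange: round orange mat, 110 mm across, also flush with the tabletop; the origin is its centre. It lies on the other side and is not the target
- hoop: bystander, loose: flat terracotta-coloured resin hoop, 52 mm outside, 10 mm high; origin at the centre of its underside. Leave it alone
- bar: bystander, loose: small brass bar pendant, 14 x 44 x 10 mm; origin at the centre of its underside. Leave it alone
- jar: bystander, loose: little glass jar with a brass lid, 44 mm across, 45 mm high; origin at the centre of its underside. Leave it alone
- dish: bystander, loose: small blue bowl, 72 mm across, 26 mm high; origin at the centre of its underside. Leave it alone
- cone: bystander, loose: wooden ring-display cone, 44 mm foot, 62 mm high; origin at the centre of its underside. Leave it alone
- stand: bystander, loose: white display block, 30 x 50 x 40 mm; origin at the centre of its underside. Leave it alone
Mind the look-alikes: they are no part of the job. There is more than one size of the dispenser; the job needs the smaller.

How it is judged:
By the outcome, as a careful person would: the job done as asked, in the order asked, and still so for the second after the job is handed in, with the robot touching nothing.
It also fails if it takes over 51 s, if anything falls off the work surface, if the arm or the gripper's body presses on something with over 40 N, if the wrist force passes 120 N, or if a joint passes its speed limit or range.

## Robot

A 6-joint arm with a two-finger parallel gripper is mounted at the origin on the work surface. World frame = base frame: x ahead of the robot, y to its left, z up, the work surface at z = 0. Lengths are in m, angles in rad, forces in N, time in s.
With the tool pointing down it reaches from about 0.35 to 0.975 m from the base axis. Payload 7.1 kg.
Tool frame: the origin (TCP) lies midway between the tips of the shut fingers; the grasp point (between the pads) lies 19 mm behind it (r.tcp_to_grasp is the distance from the TCP to the grasp point, in m); x points along the fingers, y is the direction in which the jaws open and shut, and the axes are right-handed (so a half turn about x gives the same grasp; the last joint's range is limited). The gripper opens to 88 mm and grips with 3 to 60 N. Pads are 20 mm wide; open, the fingers measure 115 mm over their backs; the gripper's body (75 mm by 178 mm) begins 61 mm behind the grasp point.
Start: joints at [-1.337, 0.423, 1.63, -0, 1.089, -0.019], TCP at [0.156, -0.605, 0.223] pointing down, gripper open.
Joint ranges: [-3, 3], [-0.9, 2.11], [0.09, 2.58], [-1.31, 4.45], [0.11, 2.69], [-2.54, 2.54]. Speed limits (rad/s): [2.39, 2.39, 3.01, 3.14, 3.14, 3.14].

## Interface

Orientations are given as a unit quaternion [x, y, z, w].
In Python, from bench import readout, optics, r gives the robot as it stands. The module is installed in compiled form; this text tells all that it offers.
- The arm moves only by the tool send_rows, never from a script. Its argument "commands" is a list of rows, each an object of numbers: "x", "y", "z": the shift along the tool's x, y, z each as a share of 0.02 m, from -1 to 1; "wx", "wy", "wz": the turn, a rotation vector about the tool's x, y, z each as a share of 4 degrees, from -1 to 1. In form: [{"x": .., "y": .., "z": .., "wx": .., "wy": .., "wz": ..}, ...]. A call has 1 to 10 rows; each row shifts and turns the commanded pose from where the row before left it, along the tool's axes as they then stand; what a row does not reach is not made up. A row lasts 1/10 s, in which the tool goes at most 50 mm and 8.59 degrees, less where a joint would pass 70% of its speed; a pose out of reach is approached as far as the arm can. A call with a number of a shift or a turn outside -1 to 1 is refused whole. A call with a gripper value outside its range is refused whole. "grip" is the closure in counts, from 0 (fully open) to 255 (shut), set as the call begins (left out, the last holds). The fingers move at their own pace and stop on an object; the grip force is fixed at half the most. Time passes only in rows, so rows that do not move let the fingers close. It gives the time, the measured TCP pose, the force and the opening at its end, in the units of the state.
- readout.sense(): the state, without advancing time (a new reading comes with each control period).
- optics.read_camera(name): name is "side" or "top" or "wrist"; returns the picture (480x640x3 uint8, red, green, blue); there is no depth.
- optics.camera_params(name): a dict with "fovy" (degrees; the focal length in pixels is half the picture's height over the tangent of half this angle, whatever the lens; pixels are square), "cx", "cy" (the principal point, pixels), "k1" (the pictures are not rectified: a ray, as slopes to the right and down, at radius r is drawn at 1 + k1 r^2 times it, then the intrinsics apply), "xyz" and "rotation" of the camera in the world; the wrist camera has in their place "mount" (4x4, takes a point from camera to tool coordinates, whose origin is the TCP and whose axes are the tool frame's). Camera axes: x right, y up, looking along -z (the intrinsics and any distortion apply to the point x, -y, -z); pixel columns grow to the right and rows downward; lengths in m; the calibration is good to about 2 mm. A picture is of the moment at which its call begins: read the wrist's pose just before it. camera_params takes no time and is no camera call.
- r.close_job(): hands the job in, once; it reports no verdict.
The state is a dict: "time_s": time; "joint_pos": joint angles; "qd": joint speeds; "tau": joint torques, N m; "ee_pos": TCP position; "orientation": TCP orientation; "force": force on the tool from outside, world axes, zero at the start; "wrist_torque": the same for the moment, N m; "gripper_width": finger opening in m.
Only numpy, scipy, OpenCV 4.12 (cv2) and the standard library are available. Lean on these libraries where they do the work, as an engineer would, in place of code of your own. Each camera call takes 0.05 s, during which the arm holds its last target.

## Working session

There is one attempt and no reset: what is moved stays moved. The work goes in short steps, Python scripts to look and compute and a tool call to move; the robot and the scene stay as the last step left them, time stands still between calls to the robot, and variables do not carry over. Pictures are saved under pics/ and viewed, and the job is handed in when it is done.

Besides the shell and the picture viewer there is one more tool, called after "Call:" as name(argument=value, ...) on one line, values as JSON. send_rows: Moves the arm, as the interface text tells. Shift numbers are shares of 0.02 m and turn numbers shares of 4 degrees, none past 1 either way. Its arguments: {"type":"object","properties":{"commands":{"type":"array","items":{"type":"object","properties":{"x":{"type":"number"},"y":{"type":"number"},"z":{"type":"number"},"wx":{"type":"number"},"wy":{"type":"number"},"wz":{"type":"number"}}}},"grip":{"type":"number"}},"required":["commands"]}

```bash
mkdir -p pics; ls
python3 - <<'E'
from bench import readout, optics, r
import cv2
s=readout.sense(); print(s)
for n in ("side","top","wrist"):
    print(n,optics.camera_params(n))
    cv2.imwrite(f"pics/{n}0.png",optics.read_camera(n)[:,:,::-1])
E
```

```text
pics
{'time_s': 0.0, 'joint_pos': array([-1.33698260e+00,  4.23827168e-01,  1.63067545e+00,  3.13749869e-05,
        1.08857225e+00, -1.90193181e-02]), 'qd': array([ 0.00021208,  0.00128041, -0.0016804 , -0.00014688,  0.00122193,
       -0.00163614]), 'tau': array([-2.42372539e-05, -5.44624150e+01, -2.73676032e+01,  6.43873005e-02,
        2.26563087e-02, -1.11547217e-04]), 'ee_pos': array([ 0.15623868, -0.60459799,  0.22191594]), 'orientation': array([-0.70141817, -0.08966902,  0.70151098, -0.08862487]), 'force': array([-0.12317371,  0.24222321,  0.02718547]), 'wrist_torque': array([ 0.00117296, -0.01042517,  0.01267916]), 'gripper_width': 0.08788738706744986}
side {'fovy': 48.090412826769054, 'cx': 319.75750713949793, 'cy': 233.2445500370651, 'k1': 0.05157161722493562, 'xyz': array([ 0.32288405, -0.60727216,  0.83317605]), 'rotation': array([ 0.33920771, -0.06762608, -0.18372103,  0.9201149 ])}
top {'fovy': 45.96767739667534, 'cx': 323.32539510244436, 'cy': 236.12202281844424, 'k1': -0.12766222822249138, 'xyz': array([ 0.33929344, -0.00830083,  1.13768052]), 'rotation': array([-0.0724961 ,  0.08264881,  0.74920223, -0.6531535 ])}
wrist {'fovy': 69.7852012221031, 'cx': 317.3644857688438, 'cy': 242.41862429266342, 'k1': -0.04502880181403559, 'mount': array([[-4.69541484e-04,  2.78714663e-01, -9.60373842e-01,
        -1.60984395e-01],
       [ 9.99999837e-01,  4.41523108e-04, -3.60778718e-04,
        -5.77523708e-04],
       [ 3.23472925e-04, -9.60373855e-01, -2.78714825e-01,
        -7.66276272e-02],
       [ 0.00000000e+00,  0.00000000e+00,  0.00000000e+00,
         1.00000000e+00]])}
```

View pics/top0.png

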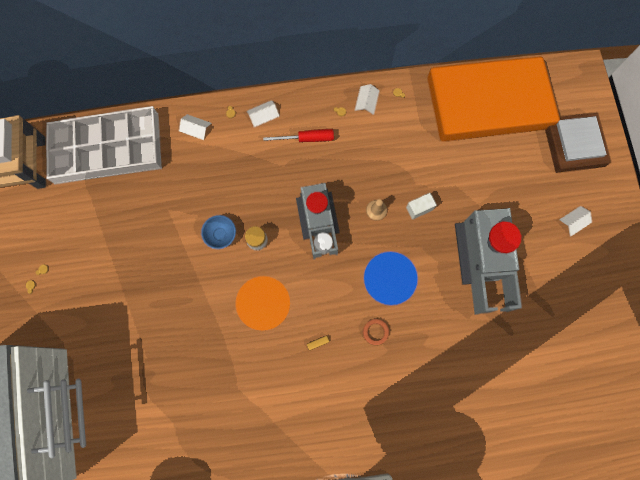

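View pics/side0.png

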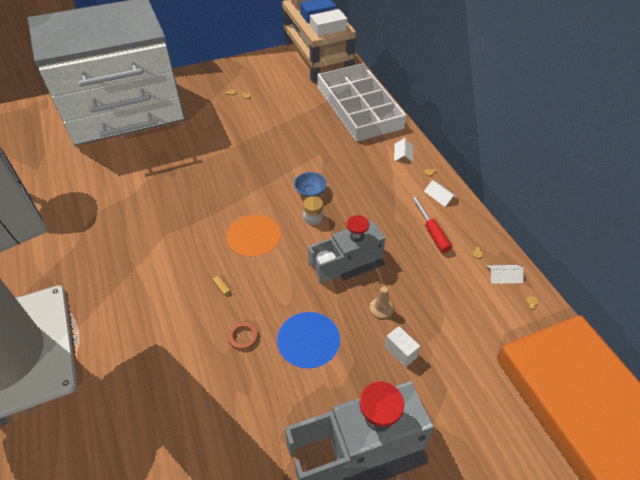

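View pics/wrist0.png

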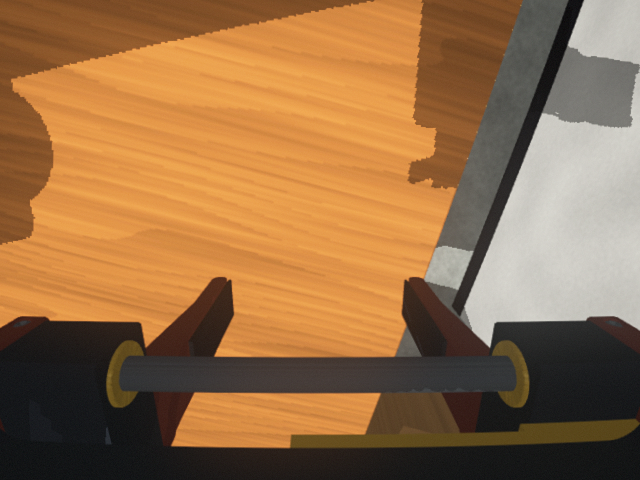

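The top picture shows the small dispenser at about (318,220) with its red cap at (317,203), the blue mat at (391,278), the orange mat at (263,303) and the cone at (377,208). The larger dispenser, near (490,260), is not the target. I'll measure these next.

```bash
cat > h.py <<'E'
import numpy as np, cv2
from scipy.spatial.transform import Rotation as R
from bench import optics, readout
def ray(n,uv,pose=None):
    p=optics.camera_params(n); f=240/np.tan(np.radians(p['fovy']/2))
    K=np.array([[f,0,p['cx']],[0,f,p['cy']],[0,0,1]])
    q=cv2.undistortPoints(np.array([[uv]],float),K,np.array([p['k1'],0,0,0.]))[0,0]
    d=np.array([q[0],-q[1],-1])
    if n=='wrist':
        M=p['mount']; Rt=R.from_quat(pose['orientation']).as_matrix()
        return Rt@M[:3,3]+pose['ee_pos'], Rt@M[:3,:3]@d
    return p['xyz'], R.from_quat(p['rotation']).as_matrix()@d
def onz(n,uv,z,pose=None):
    o,d=ray(n,uv,pose); return o+d*(z-o[2])/d[2]
def tri(a,b):
    (o1,d1),(o2,d2)=a,b
    t=np.linalg.lstsq(np.c_[d1,-d2],o2-o1,rcond=None)[0]
    p,q=o1+d1*t[0],o2+d2*t[1]; return (p+q)/2,np.linalg.norm(p-q)
def blobs(im,lo,hi,amin=60):
    hsv=cv2.cvtColor(im,cv2.COLOR_RGB2HSV)
    m=cv2.inRange(hsv,np.array(lo),np.array(hi))
    n,l,s,c=cv2.connectedComponentsWithStats(m)
    out=[]
    for i in range(1,n):
        if s[i,4]>=amin:
            cs,_=cv2.findContours((l==i).astype(np.uint8),cv2.RETR_EXTERNAL,cv2.CHAIN_APPROX_NONE)
            out.append((max(cs,key=len)[:,0,:],s[i],c[i]))
    return out
def disc(n,cnt,z,pose=None):
    P=np.array([onz(n,c,z,pose)[:2] for c in cnt.astype(float)])
    (c,rad)=cv2.minEnclosingCircle(P.astype(np.float32)*1000)
    A=np.c_[2*P,np.ones(len(P))]; s=np.linalg.lstsq(A,(P**2).sum(1),rcond=None)[0]
    return s[:2], np.sqrt(s[2]+s[:2]@s[:2])
E
python3 - <<'E'
from h import *
for n in("top","side"):
    im=cv2.imread(f"pics/{n}0.png")[:,:,::-1].copy()
    for name,lo,hi,z in(("red",(0,200,110),(4,255,255),.104),("blue",(108,200,80),(122,255,255),0),("orange",(9,235,200),(16,255,255),0)):
        for c,s,ce in blobs(im,lo,hi,150):
            print(n,name,s,ce.round(1),*[np.round(v,4) for v in disc(n,c,z)])
    hsv=cv2.cvtColor(im,cv2.COLOR_RGB2HSV)
    x0,y0=(280,170) if n=="top" else (290,200)
    w=110
    cv2.imwrite(f"pics/{n}_zoom.png",cv2.resize(im[y0:y0+w,x0:x0+140,::-1],None,fx=5,fy=5,interpolation=cv2.INTER_CUBIC))
E
```

```text
top red [299 129  35  13 394] [316.  135.3] [ 0.771  -0.0521] 0.025
top red [307 193  21  20 325] [316.7 202.1] [ 0.636  -0.0356] 0.0188
top red [489 222  32  31 767] [504.8 236.9] [ 0.5204 -0.3801] 0.0296
top blue [ 365  252   52   52 2112] [390.3 277.9] [ 0.4875 -0.1653] 0.0521
top orange [ 431   58  126   70 3362] [497.7  89.6] [ 0.8753 -0.4727] 0.1013
```

```bash
sleep 0
```

```text
(no output)
```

View pics/top_zoom.png

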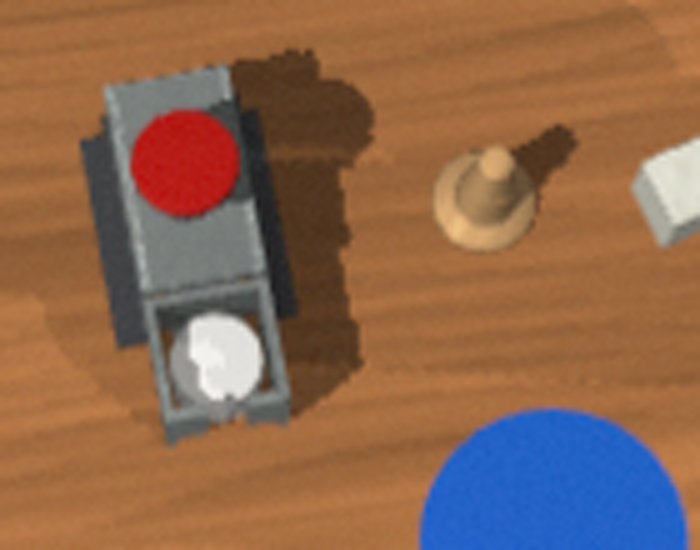

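View pics/side_zoom.png

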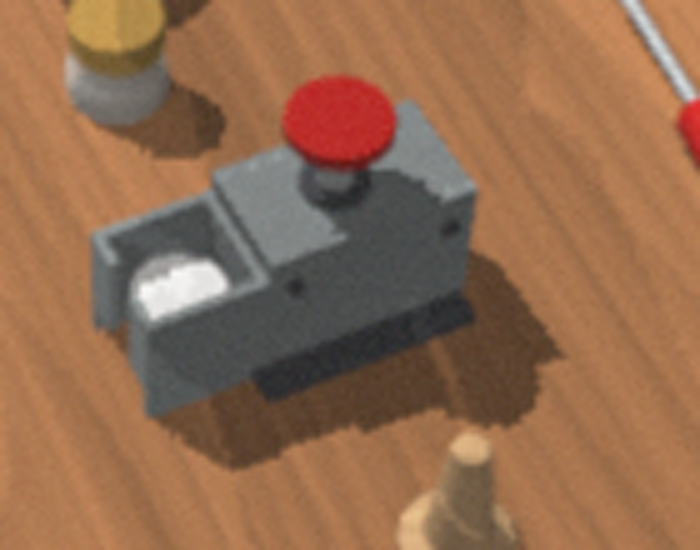

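Run:
```python
from h import *
C={}
for n in("top","side"):
    im=cv2.imread(f"pics/{n}0.png")[:,:,::-1].copy()
    hsv=cv2.cvtColor(im,cv2.COLOR_RGB2HSV)
    if n=="side": print([hsv[v,u] for u,v in((309,340),(253,235),(358,223),(380,405))])
    for name,lo,hi,z in(("red",(0,180,110),(6,255,255),.104),("red2",(174,180,110),(179,255,255),.104),("blue",(106,150,80),(122,255,255),0),("orange",(7,215,150),(16,255,255),0)):
        for c,s,ce in blobs(im,lo,hi,150):
            print(n,name,s,ce.round(1),*[np.round(v,4) for v in disc(n,c,z)])
def zt(u,v,z): return onz("top",(u/5+280-.4,v/5+170-.4),z).round(4)[:2]
def zs(u,v,z): return onz("side",(u/5+290-.4,v/5+200-.4),z).round(4)[:2]
print("top housing BL,BR,FL,FR",zt(105,88,.066),zt(230,68,.066),zt(145,297,.066),zt(267,278,.066))
print("mag front",zt(165,434,.056),zt(288,410,.056))
print("side housing BR,FR,FL",zs(473,187,.066),zs(345,240,.066),zs(215,175,.066),"mag front R,L",zs(150,322,.056),zs(97,235,.056),'bottom',zs(150,415,0))
```

```text
top red [298 129  36  13 410] [316.  135.2] [ 0.7717 -0.0522] 0.0254
top red [306 192  22  21 346] [316.7 202.1] [ 0.6361 -0.0357] 0.0195
top red [489 222  33  31 793] [504.9 236.9] [ 0.5204 -0.3802] 0.0301
top blue [ 364  252   53   53 2173] [390.2 277.9] [ 0.4874 -0.1653] 0.0529
top orange [ 430   57  130   82 8031] [493.3  96. ] [ 0.8592 -0.4626] 0.1242
top orange [ 236  277   54   53 2232] [262.5 303. ] [0.4723 0.0979] 0.0529
[array([109, 188, 208], dtype=uint8), array([ 13, 192, 223], dtype=uint8), array([  1, 199, 190], dtype=uint8), array([  1, 201, 208], dtype=uint8)]
side red [347 215  22  18 296] [357.4 223.6] [ 0.6334 -0.0373] 0.0194
side red [426 219  25  34 401] [438.  235.5] [ 0.7528 -0.117 ] 0.0266
side red [ 360  381   44   45 1484] [381.4 403.3] [ 0.5215 -0.3534] 0.0302Traceback (most recent call last):
  File "<stdin>", line 9, in <module>
  File "h.py", line 30, in disc
    P=np.array([onz(n,c,z,pose)[:2] for c in cnt.astype(float)])
                ~~~^^^^^^^^^^^^
  File "h.py", line 14, in onz
    o,d=ray(n,uv,pose); return o+d*(z-o[2])/d[2]
        ~~~^^^^^^^^^^^
  File "h.py", line 5, in ray
    p=optics.camera_params(n); f=240/np.tan(np.radians(p['fovy']/2))
ValueError: time passes only in moves, steps and waits
```

```bash
sed -i 's/^def ray/import functools\n@functools.lru_cache(None)\ndef CP(n): return optics.camera_params(n)\ndef ray/; s/p=optics.camera_params(n);/p=CP(n);/' h.py
python3 - <<'E'
from h import *
im=cv2.imread("pics/side0.png")[:,:,::-1].copy()
for name,lo,hi,z in(("blue",(104,150,80),(122,255,255),0),("orange",(10,180,205),(16,255,255),0)):
        for c,s,ce in blobs(im,lo,hi,150):
            print(name,s,ce.round(1),*[np.round(v,4) for v in disc("side",c,z)])
def zt(u,v,z): return onz("top",(u/5+280-.4,v/5+170-.4),z).round(4)[:2]
def zs(u,v,z): return onz("side",(u/5+290-.4,v/5+200-.4),z).round(4)[:2]
print("top housing BL,BR,FL,FR",zt(105,88,.066),zt(230,68,.066),zt(145,297,.066),zt(267,278,.066))
print("mag front",zt(165,434,.056),zt(288,410,.056))
print("side housing BR,FR,FL",zs(473,187,.066),zs(345,240,.066),zs(215,175,.066),"mag front R,L",zs(150,322,.056),zs(97,235,.056),'bottom',zs(150,415,0))
print("cone top",zt(495,163,.062),"foot",zt(485,203,0),"cone side foot",zs(455,520,0),"stand near corner",zt(640,190,.04),zt(665,245,0))
print("tri cap",tri(ray("top",(316.7,202.1)),ray("side",(357.4,223.4))))
E
```

```text
blue [ 150    0  134   67 5044] [217.9  27.2] [0.6231 0.9298] 0.1932
blue [301   0  34  21 390] [315.4   6.7] [0.9392 0.909 ] 0.0498
blue [ 278  312   62   56 2693] [308.1 339.8] [ 0.4843 -0.166 ] 0.0531
orange [ 226  215   54   41 1717] [253. 235.] [0.4695 0.0984] 0.0532
orange [  503   316   137   164 13031] [584.9 394.6] [ 0.8582 -0.4181] 0.1089
top housing BL,BR,FL,FR [ 0.6817 -0.0092] [ 0.6832 -0.0594] [ 0.5951 -0.0138] [ 0.5962 -0.062 ]
mag front [ 0.5422 -0.0144] [ 0.5451 -0.0632]
side housing BR,FR,FL [ 0.6814 -0.0574] [ 0.6265 -0.0621] [ 0.595  -0.0151] mag front R,L [ 0.549  -0.0624] [ 0.5463 -0.0174] bottom [ 0.5484 -0.0638]
cone top [ 0.6312 -0.1581] foot [ 0.6315 -0.1598] cone side foot [ 0.6335 -0.1498] stand near corner [ 0.6181 -0.2175] [ 0.6035 -0.2315]
tri cap (array([ 0.63554263, -0.0356035 ,  0.10189561]), np.float64(0.0021028911164015607))
```

Run:
```python
from h import *
s=readout.sense(); M=R.from_quat(s['orientation']).as_matrix(); print(M.round(3), s['time_s'],s['ee_pos'])
d=np.array([.635,-.036,.222])-s['ee_pos']; print(M.T@d/.02)
```

```text
[[-0.     0.25  -0.968]
 [ 0.001 -0.968 -0.25 ]
 [-1.    -0.001 -0.   ]] 0.15 [ 0.15626677 -0.60473775  0.22210895]
[ 2.94972123e-02 -2.15464759e+01 -3.02880981e+01]
```

Call:
send_rows(commands=[{"wx": 0.95}, {"wx": 0.95}, {"wx": 0.95}, {"wx": 0.95}, {"wx": 0.95}, {}], grip=255)

```text
invalid input at $.commands[0]: expected keys x, y, z, wx, wy, wz
```

```bash
cat > go.py <<'E'
from h import *
import sys
s=readout.sense(); M=R.from_quat(s['orientation']).as_matrix()
t=np.array([float(v) for v in sys.argv[1:4]])
print(s['time_s'],s['ee_pos'].round(4),s['force'].round(2),s['gripper_width'],"y dir",M[:,1].round(3),"x dir",M[:,0].round(4))
print("shares",(M.T@(t-s['ee_pos'])/.02).round(2))
E
python3 go.py .635 -.036 .222
```

```text
0.15 [ 0.1563 -0.6047  0.2221] [-0.28  1.24  0.18] 0.08774981551686643 y dir [ 0.25  -0.968 -0.001] x dir [-2.0e-04  1.1e-03 -1.0e+00]
shares [ 3.000e-02 -2.155e+01 -3.029e+01]
```

Call:
send_rows(commands=[{"x": 0, "y": 0, "z": 0, "wx": 0.95, "wy": 0, "wz": 0}, {"x": 0, "y": 0, "z": 0, "wx": 0.95, "wy": 0, "wz": 0}, {"x": 0, "y": 0, "z": 0, "wx": 0.95, "wy": 0, "wz": 0}, {"x": 0, "y": 0, "z": 0, "wx": 0.95, "wy": 0, "wz": 0}, {"x": 0, "y": 0, "z": 0, "wx": 0.95, "wy": 0, "wz": 0}, {"x": 0, "y": 0, "z": 0, "wx": 0, "wy": 0, "wz": 0}], grip=255)

```text
time_s: 0.75
ee_pos: [0.1563, -0.6049, 0.2224]
orientation: [-0.706, 0.028, 0.707, 0.028]
force: [0.3, -0.4, 0.8]
gripper_width: 0.0433
```

```bash
python3 go.py .635 -.036 .222
```

```text
0.75 [ 0.1563 -0.6049  0.2224] [ 0.32 -0.38  0.76] 0.04325593809366772 y dir [-0.079 -0.997 -0.001] x dir [-1.e-04  6.e-04 -1.e+00]
shares [ 3.000e-02 -3.025e+01 -2.160e+01]
```

Call:
send_rows(commands=[{"x": 0, "y": -1, "z": -0.72, "wx": 0, "wy": 0, "wz": 0}, {"x": 0, "y": -1, "z": -0.72, "wx": 0, "wy": 0, "wz": 0}, {"x": 0, "y": -1, "z": -0.72, "wx": 0, "wy": 0, "wz": 0}, {"x": 0, "y": -1, "z": -0.72, "wx": 0, "wy": 0, "wz": 0}, {"x": 0, "y": -1, "z": -0.72, "wx": 0, "wy": 0, "wz": 0}, {"x": 0, "y": -1, "z": -0.72, "wx": 0, "wy": 0, "wz": 0}, {"x": 0, "y": -1, "z": -0.72, "wx": 0, "wy": 0, "wz": 0}, {"x": 0, "y": -1, "z": -0.72, "wx": 0, "wy": 0, "wz": 0}, {"x": 0, "y": -1, "z": -0.72, "wx": 0, "wy": 0, "wz": 0}, {"x": 0, "y": -1, "z": -0.72, "wx": 0, "wy": 0, "wz": 0}])

```text
time_s: 1.75
ee_pos: [0.3161, -0.4162, 0.2226]
orientation: [-0.707, 0.027, 0.707, 0.027]
force: [0.1, 0.3, 0.2]
gripper_width: 0.0001
```

Call:
send_rows(commands=[{"x": 0, "y": -1, "z": -0.72, "wx": 0, "wy": 0, "wz": 0}, {"x": 0, "y": -1, "z": -0.72, "wx": 0, "wy": 0, "wz": 0}, {"x": 0, "y": -1, "z": -0.72, "wx": 0, "wy": 0, "wz": 0}, {"x": 0, "y": -1, "z": -0.72, "wx": 0, "wy": 0, "wz": 0}, {"x": 0, "y": -1, "z": -0.72, "wx": 0, "wy": 0, "wz": 0}, {"x": 0, "y": -1, "z": -0.72, "wx": 0, "wy": 0, "wz": 0}, {"x": 0, "y": -1, "z": -0.72, "wx": 0, "wy": 0, "wz": 0}, {"x": 0, "y": -1, "z": -0.72, "wx": 0, "wy": 0, "wz": 0}, {"x": 0, "y": -1, "z": -0.72, "wx": 0, "wy": 0, "wz": 0}, {"x": 0, "y": -1, "z": -0.72, "wx": 0, "wy": 0, "wz": 0}])

```text
time_s: 2.75
ee_pos: [0.4755, -0.2281, 0.2226]
orientation: [-0.707, 0.027, 0.707, 0.027]
force: [0.4, -0.0, -0.2]
gripper_width: 0.0001
```

Call:
send_rows(commands=[{"x": 0, "y": -1, "z": -0.72, "wx": 0, "wy": 0, "wz": 0}, {"x": 0, "y": -1, "z": -0.72, "wx": 0, "wy": 0, "wz": 0}, {"x": 0, "y": -1, "z": -0.72, "wx": 0, "wy": 0, "wz": 0}, {"x": 0, "y": -1, "z": -0.72, "wx": 0, "wy": 0, "wz": 0}, {"x": 0, "y": -1, "z": -0.72, "wx": 0, "wy": 0, "wz": 0}, {"x": 0, "y": -1, "z": -0.72, "wx": 0, "wy": 0, "wz": 0}, {"x": 0, "y": -1, "z": -0.72, "wx": 0, "wy": 0, "wz": 0}, {"x": 0, "y": -1, "z": -0.72, "wx": 0, "wy": 0, "wz": 0}, {"x": 0, "y": -1, "z": -0.72, "wx": 0, "wy": 0, "wz": 0}, {"x": 0, "y": 0, "z": 0, "wx": 0, "wy": 0, "wz": 0}])

```text
time_s: 3.75
ee_pos: [0.6198, -0.0578, 0.2225]
orientation: [0.707, -0.026, -0.706, -0.027]
force: [-0.7, -0.5, -1.0]
gripper_width: 0.0005
```

```bash
python3 go.py .635 -.036 .12
python3 - <<'E'
from h import *
s=readout.sense()
im=optics.read_camera("wrist"); cv2.imwrite("pics/w1.png",im[:,:,::-1])
print(s['ee_pos'],s['joint_pos'].round(2))
E
```

```text
3.75 [ 0.6198 -0.0578  0.2225] [-0.66 -0.5  -1.04] 0.0004711516411947641 y dir [-0.075 -0.997 -0.   ] x dir [ 8.e-04  4.e-04 -1.e+00]
shares [ 5.13 -1.14 -0.67]
[ 0.61978357 -0.05784498  0.22249075] [-0.11  0.42  1.64  0.    1.09  1.53]
```

View pics/w1.png

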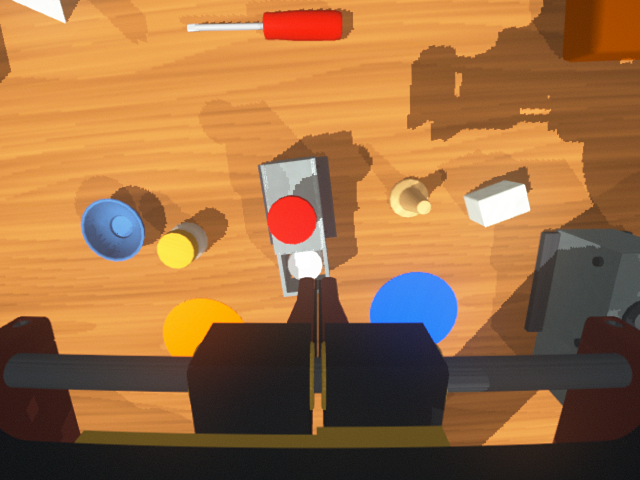

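The wrist picture shows the small cap at about (292,220), ahead and to the left of the fingers. I'll check its position from this view.

Run:
```python
from h import *
s=readout.sense(); im=cv2.imread("pics/w1.png")[:,:,::-1].copy()
for c,b,ce in blobs(im,(0,200,110),(6,255,255),800): print(b,ce,disc("wrist",c,.104,s))
for c,b,ce in blobs(im,(106,180,80),(122,255,255),800): print(b,ce,disc("wrist",c,0,s))
```

```text
[ 263   10   79   31 2266] [303.08296558  25.03662842] (array([ 0.778892  , -0.05970457]), np.float64(0.021274025292538093))
[ 268  196   48   47 1774] [291.3934611  219.27001127] (array([ 0.63527649, -0.03800859]), np.float64(0.019559051682936365))
[ 370  273   87   70 3955] [416.36713021 303.40960809] (array([ 0.49207891, -0.17050461]), np.float64(0.04681812304106877))
```

Call:
send_rows(commands=[{"x": 0, "y": -0.55, "z": -0.34, "wx": 0, "wy": 0, "wz": 0}, {"x": 0.5, "y": -0.54, "z": -0.34, "wx": 0, "wy": 0, "wz": 0}, {"x": 1, "y": 0, "z": 0, "wx": 0, "wy": 0, "wz": 0}, {"x": 1, "y": 0, "z": 0, "wx": 0, "wy": 0, "wz": 0}, {"x": 1, "y": 0, "z": 0, "wx": 0, "wy": 0, "wz": 0}, {"x": 1, "y": 0, "z": 0, "wx": 0, "wy": 0, "wz": 0}, {"x": 0.5, "y": 0, "z": 0, "wx": 0, "wy": 0, "wz": 0}, {"x": 0, "y": 0, "z": 0, "wx": 0, "wy": 0, "wz": 0}, {"x": 0, "y": 0, "z": 0, "wx": 0, "wy": 0, "wz": 0}])

```text
time_s: 4.7
ee_pos: [0.6339, -0.0391, 0.1229]
orientation: [0.707, -0.028, -0.706, -0.028]
force: [-0.0, 0.2, 0.5]
gripper_width: 0.0006
```

```bash
python3 go.py .635 -.037 .076
python3 - <<'E'
from h import *
im=optics.read_camera("side"); cv2.imwrite("pics/s2.png",cv2.resize(im[150:300,250:450,::-1],None,fx=4,fy=4))
E
```

```text
4.7 [ 0.6339 -0.0391  0.1229] [-0.02  0.17  0.54] 0.000648630810845211 y dir [-0.079 -0.997 -0.   ] x dir [ 3.e-04  0.e+00 -1.e+00]
shares [ 2.35 -0.11 -0.04]
```

View pics/s2.png

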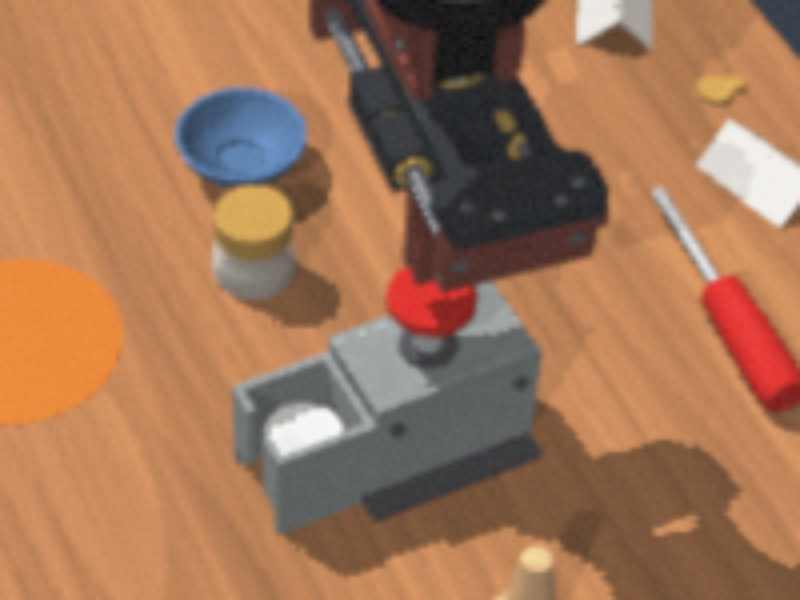

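The fingers are above the cap at about (435,285) in the zoomed side view. I'll press slowly.

Call:
send_rows(commands=[{"x": 0.3, "y": -0.1, "z": 0, "wx": 0, "wy": 0, "wz": 0}, {"x": 0.3, "y": 0, "z": 0, "wx": 0, "wy": 0, "wz": 0}, {"x": 0.3, "y": 0, "z": 0, "wx": 0, "wy": 0, "wz": 0}, {"x": 0.3, "y": 0, "z": 0, "wx": 0, "wy": 0, "wz": 0}, {"x": 0.3, "y": 0, "z": 0, "wx": 0, "wy": 0, "wz": 0}, {"x": 0.3, "y": 0, "z": 0, "wx": 0, "wy": 0, "wz": 0}, {"x": 0.3, "y": 0, "z": 0, "wx": 0, "wy": 0, "wz": 0}, {"x": 0, "y": 0, "z": 0, "wx": 0, "wy": 0, "wz": 0}])

```text
time_s: 5.55
ee_pos: [0.6338, -0.0371, 0.0803]
orientation: [-0.707, 0.028, 0.707, 0.028]
force: [-0.5, 1.5, 5.3]
gripper_width: 0.0004
```

```bash
python3 go.py .635 -.037 .076
```

```text
5.55 [ 0.6338 -0.0371  0.0803] [-0.54  1.48  5.33] 0.0004338421843829933 y dir [-0.079 -0.997 -0.   ] x dir [-0.e+00  2.e-04 -1.e+00]
shares [ 0.21 -0.01 -0.06]
```

Pressing on to the stop: 5 N so far at 0.080 m.

Call:
send_rows(commands=[{"x": 0.1, "y": 0, "z": 0, "wx": 0, "wy": 0, "wz": 0}, {"x": 0.1, "y": 0, "z": 0, "wx": 0, "wy": 0, "wz": 0}, {"x": 0, "y": 0, "z": 0, "wx": 0, "wy": 0, "wz": 0}])

```text
time_s: 5.85
ee_pos: [0.6338, -0.0371, 0.0769]
orientation: [0.707, -0.028, -0.707, -0.028]
force: [-1.8, 1.4, 5.5]
gripper_width: 0.0008
```

Call:
send_rows(commands=[{"x": 0.06, "y": 0, "z": 0, "wx": 0, "wy": 0, "wz": 0}, {"x": 0, "y": 0, "z": 0, "wx": 0, "wy": 0, "wz": 0}])

```text
time_s: 6.05
ee_pos: [0.6339, -0.0371, 0.0763]
orientation: [0.707, -0.028, -0.706, -0.028]
force: [-2.5, 1.0, 9.5]
gripper_width: 0.0006
```

Call:
send_rows(commands=[{"x": 0.06, "y": 0, "z": 0, "wx": 0, "wy": 0, "wz": 0}, {"x": 0, "y": 0, "z": 0, "wx": 0, "wy": 0, "wz": 0}])

```text
time_s: 6.25
ee_pos: [0.6339, -0.037, 0.0762]
orientation: [0.707, -0.028, -0.706, -0.028]
force: [-5.2, 1.7, 17.6]
gripper_width: 0.0004
```

Run:
```python
from h import *
im=optics.read_camera("side"); cv2.imwrite("pics/s3.png",cv2.resize(im[150:300,250:450,::-1],None,fx=4,fy=4))
```

```text
(no output)
```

View pics/s3.png

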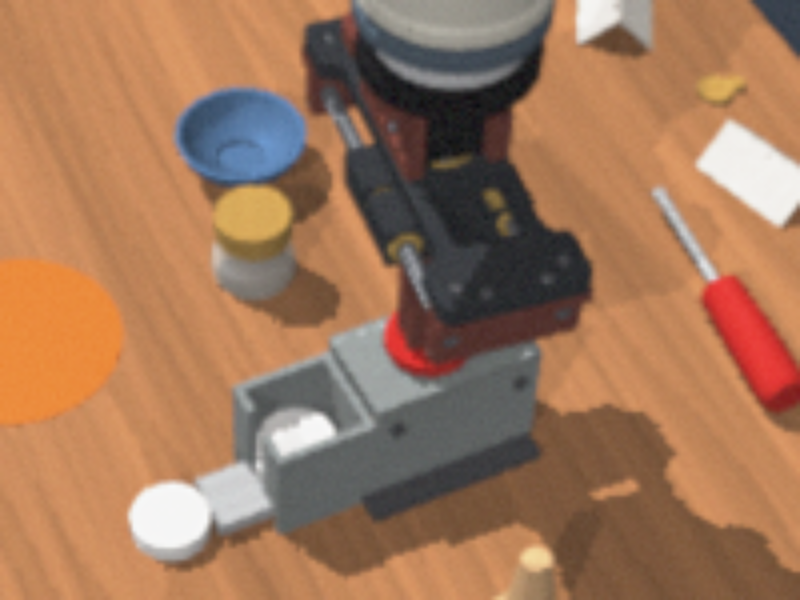

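The plunger is on its hard stop (force up to 17.6 N, no further travel), and the blank is out at about (170,520) with the pusher behind it. Releasing.

Call:
send_rows(commands=[{"x": -0.4, "y": 0, "z": 0, "wx": 0, "wy": 0, "wz": 0}, {"x": -0.4, "y": 0, "z": 0, "wx": 0, "wy": 0, "wz": 0}, {"x": -0.5, "y": 0, "z": 0, "wx": 0, "wy": 0, "wz": 0}, {"x": -0.5, "y": 0, "z": 0, "wx": 0, "wy": 0, "wz": 0}, {"x": -0.8, "y": 0, "z": 0, "wx": 0, "wy": 0, "wz": 0}, {"x": -0.8, "y": 0, "z": 0, "wx": 0, "wy": 0, "wz": 0}, {"x": -0.8, "y": 0, "z": 0, "wx": 0, "wy": 0, "wz": 0}, {"x": 0, "y": 0, "z": 0, "wx": 0, "wy": 0, "wz": 0}])

```text
time_s: 7.1
ee_pos: [0.6355, -0.0373, 0.1616]
orientation: [0.708, -0.028, -0.705, -0.028]
force: [0.3, 0.8, 0.2]
gripper_width: 0.0003
```

```bash
python3 - <<'E'
from h import *
for n in("side","top"):
    im=optics.read_camera(n); cv2.imwrite(f"pics/{n}4.png",im[:,:,::-1])
    print(n)
    for c,b,ce in blobs(im,(0,0,170),(179,45,255),60):
        print(b,ce.round(1),*[np.round(v,4) for v in disc(n,c,.012)])
im=cv2.imread("pics/side4.png"); cv2.imwrite("pics/s4z.png",cv2.resize(im[180:330,240:440],None,fx=4,fy=4))
E
python3 go.py .497 -.041 .15
```

```text
side
[370   0  45  24 209] [390.3   7. ] [1.1312 0.7835] 0.0596
[ 39  43 127  28 515] [101.5  56.7] [0.2899 0.8737] 0.0996
[ 78  65  63  19 162] [108.4  74.8] [0.2891 0.8024] 0.064
[318  74  24  40 368] [329.1  93.2] [0.7841 0.4705] 0.0519
[392 103  14  16 108] [398.2 112.1] [0.9178 0.3352] 0.0223
[394 138  12  23 197] [399.7 149.2] [0.86   0.2056] 0.0258
[425 180  30  26 392] [438.8 192.8] [0.8705 0.0477] 0.0283
[413 197  16  23  72] [420.7 207.8] [0.8115 0.0233] 0.0202
[317 254  17  10 110] [324.8 258. ] [ 0.5764 -0.0222] 0.0126
[487 265  36  18 575] [506.2 273.5] [ 0.876  -0.1854] 0.028
[282 270  21  19 293] [291.9 279.2] [ 0.5003 -0.0444] 0.0192
[  16  286   51   46 1452] [ 45.2 307.8] [0.0734 0.0662] 0.044
[385 327  35  29 593] [400.8 341.7] [ 0.6268 -0.2381] 0.0244
top
[360  84  19  30 365] [369.1  96.8] [ 0.8824 -0.1825] 0.0253
[347  89  20  91 486] [357.  137.3] [ 0.802  -0.1402] 0.0621
[356  89  20  94 390] [366.2 141.8] [ 0.7954 -0.1451] 0.0656
[ 280   93   67   56 2769] [318.4 117.6] [ 0.8507 -0.064 ] 0.0683
[249  95  20 118 840] [262.4 145.9] [0.7912 0.0567] 0.0792
[269  
[... 321 characters left out ...]
33] [347.1 161.3] [ 0.7416 -0.1141] 0.0137
[279 158  29  22 310] [289.3 166.3] [0.7455 0.0048] 0.0234
[407 193  29  26 390] [420.5 204.6] [ 0.6266 -0.251 ] 0.0245
[579 209  12  21 139] [585.3 218.9] [ 0.5512 -0.5915] 0.0163
[ 14 346  13 134 572] [ 19.6 412.2] [0.313 0.615] 0.0782
[  34  383   80   97 3003] [ 75.9 455.5] [0.2595 0.5042] 0.0801
[  195   418   285    62 14608] [343.1 453.4] [ 0.1437 -0.0087] 0.1828
[475 425  13  55 255] [481.5 454. ] [ 0.1234 -0.2669] 0.0369
[ 114  430   72   50 3269] [151.4 456.3] [0.1993 0.3483] 0.0639
7.2 [ 0.634  -0.0372  0.159 ] [ 0.19 -1.68  0.  ] 0.0005524050966440291 y dir [-0.079 -0.997  0.   ] x dir [ 1.2e-03 -1.0e-04 -1.0e+00]
shares [0.44 0.73 6.81]
```

View pics/s4z.png

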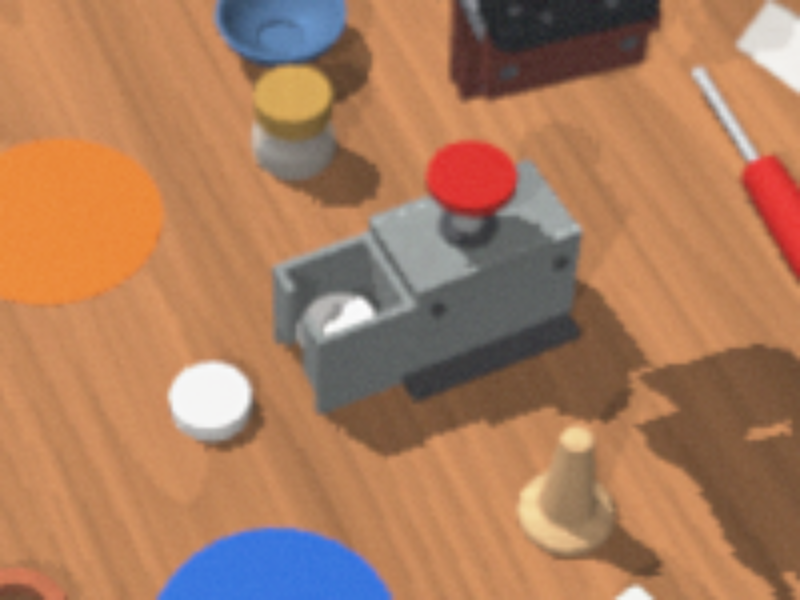

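View pics/top4.png

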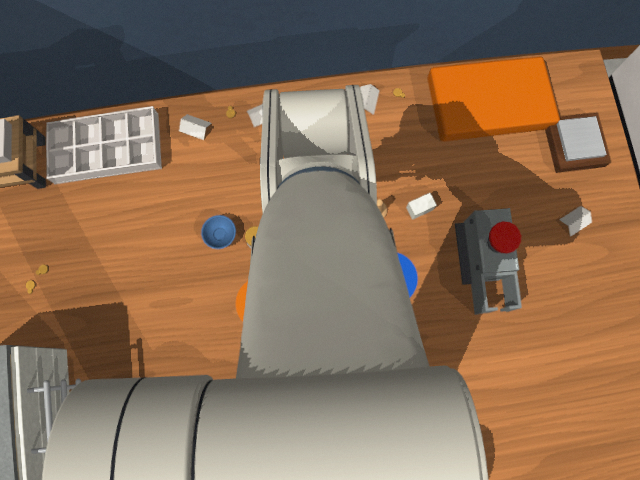

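The blank lies flat and alone in front of the outlet, at about (210,400) in the zoom, and the plunger is back up. Its position, averaged over the views, is (0.5015, -0.044). I'll move above it and open partway.

```bash
python3 go.py .5015 -.044 .1
```

```text
7.2 [ 0.634  -0.0372  0.159 ] [ 0.19 -1.68  0.  ] 0.0005524050966440291 y dir [-0.079 -0.997  0.   ] x dir [ 1.2e-03 -1.0e-04 -1.0e+00]
shares [2.94 0.86 6.58]
```

Call:
send_rows(commands=[{"x": 0, "y": 0.12, "z": 0.94, "wx": 0, "wy": 0, "wz": 0}, {"x": 0, "y": 0.12, "z": 0.94, "wx": 0, "wy": 0, "wz": 0}, {"x": 0, "y": 0.12, "z": 0.94, "wx": 0, "wy": 0, "wz": 0}, {"x": 0, "y": 0.12, "z": 0.94, "wx": 0, "wy": 0, "wz": 0}, {"x": 0, "y": 0.12, "z": 0.94, "wx": 0, "wy": 0, "wz": 0}, {"x": 0, "y": 0.12, "z": 0.94, "wx": 0, "wy": 0, "wz": 0}, {"x": 0, "y": 0.12, "z": 0.94, "wx": 0, "wy": 0, "wz": 0}, {"x": 1, "y": 0, "z": 0, "wx": 0, "wy": 0, "wz": 0}, {"x": 1, "y": 0, "z": 0, "wx": 0, "wy": 0, "wz": 0}, {"x": 0.9, "y": 0, "z": 0, "wx": 0, "wy": 0, "wz": 0}], grip=75)

```text
time_s: 8.2
ee_pos: [0.5004, -0.0435, 0.099]
orientation: [-0.706, 0.028, 0.707, 0.028]
force: [-0.6, 0.0, 0.1]
gripper_width: 0.0617
```

Call:
send_rows(commands=[{"x": 0, "y": 0, "z": 0, "wx": 0, "wy": 0, "wz": 0}, {"x": 0, "y": 0, "z": 0, "wx": 0, "wy": 0, "wz": 0}])

```text
time_s: 8.4
ee_pos: [0.5007, -0.0435, 0.0999]
orientation: [-0.706, 0.028, 0.707, 0.028]
force: [-0.2, 0.2, 0.1]
gripper_width: 0.062
```

```bash
python3 go.py .5015 -.044 .004;  python3 - <<'E'
from h import *
s=readout.sense()
im=optics.read_camera("wrist"); cv2.imwrite("pics/w5.png",im[:,:,::-1])
for c,b,ce in blobs(im,(0,0,170),(179,45,255),200): print(b,ce.round(1),*[np.round(v,4) for v in disc("wrist",c,.012,s)])
E
```

```text
8.4 [ 0.5007 -0.0435  0.0999] [-0.21  0.15  0.06] 0.06195245862964364 y dir [-0.079 -0.997 -0.   ] x dir [-1.7e-03  2.0e-04 -1.0e+00]
shares [ 4.79  0.02 -0.05]
[ 601   22   39   62 1789] [621.7  52.1] [ 0.6229 -0.2606] 0.0164
[ 237   34  105   79 5497] [290.2  77.3] [ 0.6236 -0.0336] 0.0295
[ 253  105   76   97 1150] [276.1 144.5] [ 0.5703 -0.0358] 0.0314
[ 278  122   55   63 2605] [304.7 154.6] [ 0.5693 -0.0394] 0.0197
[ 293  219   50   49 1915] [317.3 243.2] [ 0.5039 -0.0431] 0.0187
```

View pics/w5.png

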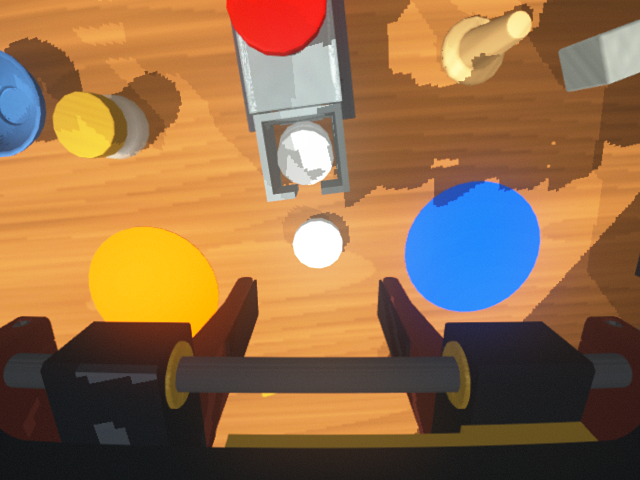

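The wrist view puts the blank at (317,243), which is (0.504, -0.043). That agrees within 2–3 mm and is centred between the fingers. Descending around it.

Call:
send_rows(commands=[{"x": 0.8, "y": 0, "z": -0.1, "wx": 0, "wy": 0, "wz": 0}, {"x": 0.8, "y": 0, "z": 0, "wx": 0, "wy": 0, "wz": 0}, {"x": 0.8, "y": 0, "z": 0, "wx": 0, "wy": 0, "wz": 0}, {"x": 0.8, "y": 0, "z": 0, "wx": 0, "wy": 0, "wz": 0}, {"x": 0.6, "y": 0, "z": 0, "wx": 0, "wy": 0, "wz": 0}, {"x": 0.4, "y": 0, "z": 0, "wx": 0, "wy": 0, "wz": 0}, {"x": 0.25, "y": 0, "z": 0, "wx": 0, "wy": 0, "wz": 0}, {"x": 0.2, "y": 0, "z": 0, "wx": 0, "wy": 0, "wz": 0}, {"x": 0, "y": 0, "z": 0, "wx": 0, "wy": 0, "wz": 0}])

```text
time_s: 9.35
ee_pos: [0.5032, -0.0437, 0.0072]
orientation: [-0.707, 0.028, 0.707, 0.028]
force: [0.5, -0.1, 0.0]
gripper_width: 0.062
```

Call:
send_rows(commands=[{"x": 0, "y": 0, "z": 0, "wx": 0, "wy": 0, "wz": 0}, {"x": 0, "y": 0, "z": 0, "wx": 0, "wy": 0, "wz": 0}], grip=115)

```text
time_s: 9.55
ee_pos: [0.5035, -0.0437, 0.0076]
orientation: [0.707, -0.028, -0.706, -0.028]
force: [0.1, -0.2, 0.4]
gripper_width: 0.0501
```

```bash
python3 go.py .486 -.1655 .005;  python3 - <<'E'
from h import *
im=optics.read_camera("side"); cv2.imwrite("pics/s6.png",cv2.resize(im[200:400,220:420,::-1],None,fx=3,fy=3))
E
```

```text
9.55 [ 0.5035 -0.0437  0.0076] [ 0.12 -0.16  0.36] 0.05006196921181384 y dir [-0.079 -0.997  0.   ] x dir [ 7.e-04 -1.e-04 -1.e+00]
shares [0.13 6.14 0.39]
```

View pics/s6.png

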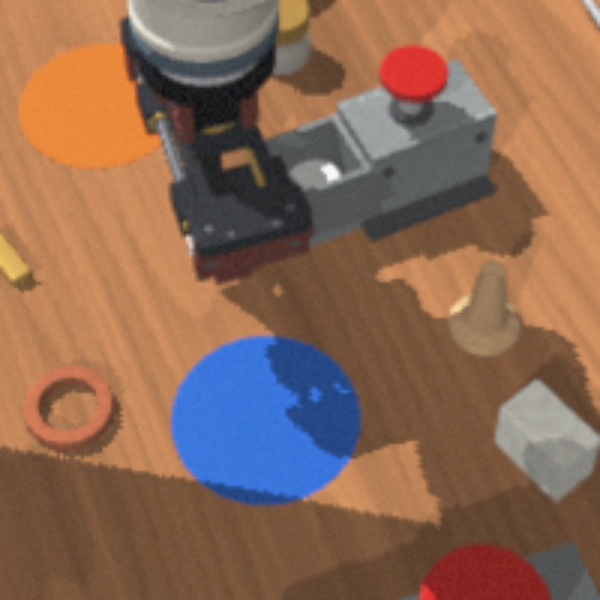

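Call:
send_rows(commands=[{"x": 0.17, "y": 0, "z": 0, "wx": 0, "wy": 0, "wz": 0}, {"x": 0, "y": 0.15, "z": 0, "wx": 0, "wy": 0, "wz": 0}, {"x": 0, "y": 0.2, "z": 0, "wx": 0, "wy": 0, "wz": 0}, {"x": 0, "y": 0.3, "z": 0, "wx": 0, "wy": 0, "wz": 0}, {"x": 0, "y": 0.35, "z": 0, "wx": 0, "wy": 0, "wz": 0}, {"x": 0, "y": 0.4, "z": 0, "wx": 0, "wy": 0, "wz": 0}, {"x": 0, "y": 0.4, "z": 0, "wx": 0, "wy": 0, "wz": 0}, {"x": 0, "y": 0.4, "z": 0, "wx": 0, "wy": 0, "wz": 0}, {"x": 0, "y": 0.4, "z": 0, "wx": 0, "wy": 0, "wz": 0}, {"x": 0, "y": 0.4, "z": 0, "wx": 0, "wy": 0, "wz": 0}])

```text
time_s: 10.6
ee_pos: [0.4984, -0.1043, 0.0039]
orientation: [-0.707, 0.028, 0.707, 0.028]
force: [0.4, 1.0, 0.1]
gripper_width: 0.0483
```

```bash
python3 go.py .494 -.1715 .004;  python3 - <<'E'
from h import *
s=readout.sense()
im=optics.read_camera("wrist"); cv2.imwrite("pics/w7.png",im[:,:,::-1])
E
```

```text
10.6 [ 0.4984 -0.1043  0.0039] [0.41 1.01 0.06] 0.04830240582763959 y dir [-0.079 -0.997 -0.   ] x dir [-0.  0. -1.]
shares [-0.01  3.37 -0.05]
```

View pics/w7.png

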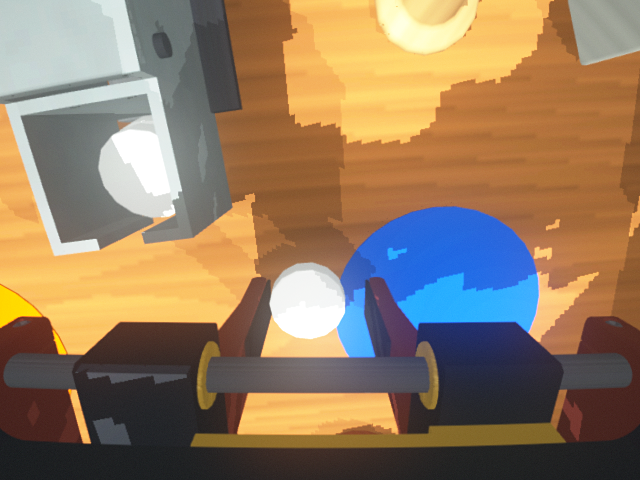

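The blank, at (307,300), is flat and against the trailing (left) finger. The mat is ahead, at the right. I'll check how far it sits from the middle of the pads before going on.

Run:
```python
from h import *
s=readout.sense(); im=cv2.imread("pics/w7.png")[:,:,::-1].copy()
for c,b,ce in blobs(im,(0,0,150),(179,60,255),1500): print(b,ce.round(1),*[np.round(v,4) for v in disc("wrist",c,.012,s)])
```

```text
[    0     0   182   256 23217] [88.8 99.2] [ 0.5876 -0.008 ] 0.0381
[ 568    0   72   65 3858] [605.1  28. ] [ 0.613  -0.2323] 0.0147
[ 269  262   76   77 4579] [307.3 300.4] [ 0.5009 -0.0997] 0.0193
```

Call:
send_rows(commands=[{"x": 0, "y": 0.4, "z": 0, "wx": 0, "wy": 0, "wz": 0}, {"x": 0, "y": 0.4, "z": 0, "wx": 0, "wy": 0, "wz": 0}, {"x": 0, "y": 0.4, "z": 0, "wx": 0, "wy": 0, "wz": 0}, {"x": 0, "y": 0.4, "z": 0, "wx": 0, "wy": 0, "wz": 0}, {"x": 0, "y": 0.4, "z": 0, "wx": 0, "wy": 0, "wz": 0}, {"x": 0, "y": 0.4, "z": 0, "wx": 0, "wy": 0, "wz": 0}, {"x": 0, "y": 0.4, "z": 0, "wx": 0, "wy": 0, "wz": 0}, {"x": 0, "y": 0.3, "z": 0, "wx": 0, "wy": 0, "wz": 0}, {"x": 0, "y": 0.15, "z": 0, "wx": 0, "wy": 0, "wz": 0}, {"x": 0, "y": 0, "z": 0, "wx": 0, "wy": 0, "wz": 0}])

```text
time_s: 11.65
ee_pos: [0.4934, -0.1687, 0.0039]
orientation: [0.707, -0.028, -0.707, -0.028]
force: [-0.6, 0.4, -0.1]
gripper_width: 0.0481
```

Call:
send_rows(commands=[{"x": 0, "y": 0, "z": 0, "wx": 0, "wy": 0, "wz": 0}, {"x": 0, "y": 0, "z": 0, "wx": 0, "wy": 0, "wz": 0}, {"x": 0, "y": 0, "z": 0, "wx": 0, "wy": 0, "wz": 0}], grip=75)

```text
time_s: 11.95
ee_pos: [0.4934, -0.168, 0.0039]
orientation: [-0.707, 0.028, 0.707, 0.028]
force: [0.0, 0.6, -0.7]
gripper_width: 0.0617
```

Call:
send_rows(commands=[{"x": -0.3, "y": 0, "z": 0, "wx": 0, "wy": 0, "wz": 0}, {"x": -0.6, "y": 0, "z": 0, "wx": 0, "wy": 0, "wz": 0}, {"x": -1, "y": 0, "z": 0, "wx": 0, "wy": 0, "wz": 0}, {"x": -1, "y": 0, "z": 0, "wx": 0, "wy": 0, "wz": 0}, {"x": -1, "y": 0, "z": 0, "wx": 0, "wy": 0, "wz": 0}, {"x": -1, "y": 0, "z": 0, "wx": 0, "wy": 0, "wz": 0}, {"x": -1, "y": 0, "z": 0, "wx": 0, "wy": 0, "wz": 0}, {"x": -1, "y": 0, "z": 0, "wx": 0, "wy": 0, "wz": 0}, {"x": -1, "y": 0, "z": 0, "wx": 0, "wy": 0, "wz": 0}, {"x": 0, "y": 0, "z": 0, "wx": 0, "wy": 0, "wz": 0}])

```text
time_s: 12.95
ee_pos: [0.4951, -0.1689, 0.1653]
orientation: [0.709, -0.028, -0.705, -0.027]
force: [-0.3, -0.5, -0.4]
gripper_width: 0.062
```

Run:
```python
from h import *
s=readout.sense(); print(s['time_s'],s['ee_pos'],s['force'])
for n in("side","wrist"):
    im=optics.read_camera(n); cv2.imwrite(f"pics/{n}8.png",im[:,:,::-1]); P=s if n=="wrist" else None
    for c,b,ce in blobs(im,(0,0,150),(179,60,255),200):
        q=disc(n,c,.012,P)
        if .015<q[1]<.023: print(n,b,ce.round(1),q)
    for c,b,ce in blobs(im,(104,150,60),(122,255,255),1500): print(n,"blue",b,disc(n,cv2.convexHull(c)[:,0],0,P))
```

```text
12.95 [ 0.49512662 -0.16885017  0.16526121] [-0.26832881 -0.54099953 -0.41643143]
side [301 324  22  22 376] [311.4 333.7] (array([ 0.49090449, -0.1653582 ]), np.float64(0.01935041840049355))
side blue [ 278  312   62   56 2251] (array([ 0.4843665 , -0.16594678]), np.float64(0.05377150542327034))
wrist [  65    0   74   34 1395] [101.3  10.2] (array([ 0.69893811, -0.00578569]), np.float64(0.02146096452475512))
wrist [ 292  208   41   41 1280] [312.5 228.4] (array([ 0.49509541, -0.16403615]), np.float64(0.01881105329025927))
wrist blue [ 261  178  111  108 7950] (array([ 0.48647598, -0.16694673]), np.float64(0.05428134461292092))
```

View pics/wrist8.png

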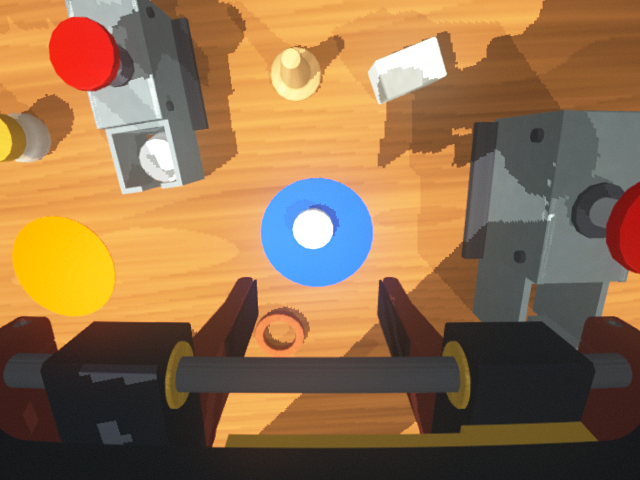

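View pics/side8.png

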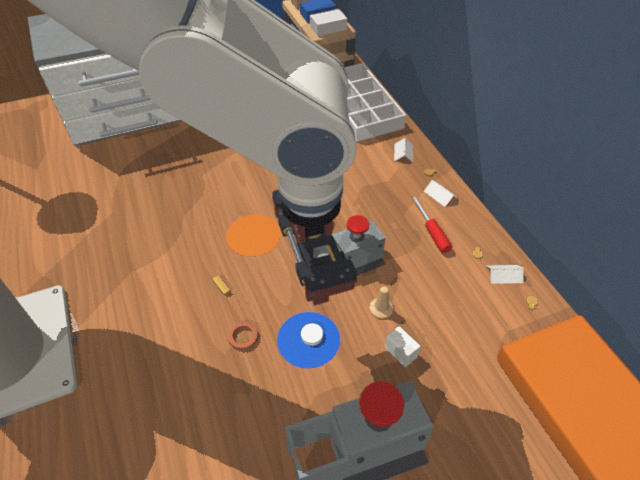

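The blank lies wholly on the blue mat: wrist view (312,228), side view (311,334), about 8 mm from the mat's centre with 36 mm allowed. Nothing else has moved and the robot is clear, so I'm handing in.

```bash
python3 -c "
from bench import r
print(r.close_job())"
```

```text
the job is handed in; nothing more can be done
None
```

The job is done and handed in at about 13 s of the 51 s allowed. I pressed the small dispenser's plunger once to its hard stop, where the force rose to 17.6 N with no further travel. I then let it spring back up, which left one blank on the table. I slid that blank about 120 mm with the fingertips around it, flat on the tabletop, and then lifted clear.

**Last checks:**
- **Blank on the mat:** the side and wrist views put the blank's centre 7 and 9 mm from the blue mat's centre. The whole blank is on the mat up to 36 mm, so there is ample margin.
- **Everything else:** the plunger is up. The cone, stand, hoop and bar look unmoved in the last pictures. The jar is only partly in view and the dish is hidden behind the gripper; the arm stayed clear of both.
- **Other two blanks:** the magazine still holds blanks. I could only see the top one, so I did not count both.

The camera positions differed by up to 5 mm between views, a little more than the stated 2 mm calibration, which made no difference here. No check failed.

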